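# Hang the gap gauge behind the gravity flap

## Robot

A 6-joint arm with a two-finger parallel gripper is mounted at the origin on a cart in front of the work surface, level with it; the furniture and walls round the work are solid. World frame = base frame: x ahead of the robot, y to its left, z up, the work surface at z = 0. Lengths are in m, angles in degrees, forces in N, time in s.
With the tool pointing down it reaches from about 0.225 to 0.725 m from the base axis. Payload 3.1 kg.
Tool frame: the origin (TCP) lies at the very end of the fingers, on their centre line; the grasp point (between the pads) lies 19 mm behind it; z points along the fingers, y is the line along which they close (so a half turn about z gives the same grasp; the last joint's range is limited). The gripper opens to 85 mm and grips with 20 to 120 N. Pads are 22 mm wide; open, the fingers measure 114 mm over their backs; the gripper's body (76 mm by 85 mm) begins 54 mm behind the grasp point. The pads swing forward as they close: fully open they stand 13 mm farther back than shut.
Start: joints at [63.61, 2.75, 5.684, 92.934, 0, 82.678], TCP at [0.172, 0.496, 0.195] pointing down, gripper open.
Joint ranges: [-166.93, 166.93], [-56.73, 111.36], [-69.38, 81.34], [-121.58, 131.49], [-85.45, 84.26], [-180, 180]. Speed limits (degrees/s): [159.86, 159.86, 180, 180, 180, 180].

## Interface

Orientations are given as a 3x3 rotation matrix whose columns are the frame's x, y, z axes.
In Python, from cell import status, optics, ticket gives the robot as it stands. The module is installed in compiled form; this text tells all that it offers.
- The arm moves only by the tool servo_tool, never from a script. Its argument "commands" is a list that holds one entry, the list of rows, each a list of 7 numbers: the shift along the tool's x, y, z in mm, then the turn, a rotation vector about the tool's x, y, z in rad, then the opening, from 0 (shut) to 1 (fully open). A call has 1 to 5 rows; each row is the pose to reach, as a shift and turn from the pose commanded when the call began, along the tool's axes at that moment; what a row does not reach only later rows make up. A row lasts 1/8 s, in which the tool goes at most 62.5 mm and 10.7 degrees, less where a joint would pass 70% of its speed; a pose out of reach is approached as far as the arm can. A call with a gripper value outside its range is refused whole. The fingers move at their own pace and stop on an object; "grip_force" is the grip in N (left out, the last holds). Time passes only in rows, so rows that repeat a pose let the fingers close. It gives the time, the measured TCP pose, the force, the opening and the grip force at its end, in the units of the state.
- status.get_state(): the state, without advancing time (a new reading comes with each control period).
- optics.grab_frame(name): name is "scene" or "side" or "wrist"; returns a dict with "img" (384x512x3 uint8, red, green, blue), "fx", "fy", "cx", "cy" (pixels), "world_from_camera" (4x4, takes a point from camera to world coordinates). Camera axes: x right, y down, z forward; pixel columns grow to the right and rows downward; lengths in m; the calibration is good to about 2 mm. The wrist camera is an equidistant fisheye: a pixel r from the principal point sees the ray r / f radians off the axis. A picture is of the moment at which its call begins. There is no depth.
- ticket.hand_in(): hands the job in; it is judged then, once.
The state is a dict: "time": time; "q": joint angles; "joint_vel": joint speeds; "joint_torque": joint torques, N m; "eef_pos": TCP position; "eef_rot": TCP orientation; "ft_force": force on the tool from outside, world axes, zero at the start; "torque": the same for the moment, N m; "gripper_width": finger opening in m; "gripper_force": force on a finger pad.
Only numpy, scipy, OpenCV 4.12 (cv2) and the standard library are available. Lean on these libraries where they do the work, as an engineer would, in place of code of your own. Each camera call takes 0.05 s, during which the arm holds its last target. There are 200 camera calls.

## Task

Take the U-shaped gap gauge out of its slotted stand and hang it by its eye on the peg of the rack: slide it in so that it lifts the yellow gravity flap, then press it on against the red spring buffer just until the flap drops shut behind the eye. Let it hang freely on the peg, held between flap and buffer, and let go; press firmly but never hard (keep below 16 N), and leave the bottle, the can and the V-block where they are.

Things in the scene. Friction and masses are not known exactly. Their poses are not given: they have to be found in the camera images.
- gauge: Flat U-shaped steel gap gauge, legs down: 10 mm thick (own x), 124 wide (y), 120 high (z up), 0.22 kg give or take a third; same front and back, left and right. Origin at the middle of its underside (feet). Balanced: it hangs upright from the eye at its middle top
- gauge_eye (a point): Centre of the gauge's eye, 85 mm above the gauge's underside; axes as the gauge. The eye is a ring with its axis along x: hole 22 mm, outside 40 mm, 10 mm thick
- tab_left (a point): Centre of one of the gauge's two upright black grip tabs, 52 mm to the +y side of the eye centre and 17 mm above it. 12 mm thick (x: pinch it this way, from above), 22 mm wide (y); it reaches 18 mm above and 28 mm below this point; 21 mm free between tab and eye ring
- tab_right (a point): Centre of the other grip tab, the same, 52 mm to the -y side of the eye centre
- stand: Grey slotted stand, fixed, 74 x 150 mm, 33 mm high; origin at the middle of its underside. Its slot runs along its y, 13.6 mm wide, floor 10 mm above the desk. The gauge stands in it (eye centre 95 mm above the desk), its x along the stand's x; lift it straight up, 25 mm or more
- rack: Rack fixed on the desk: base 156 x 110 mm, post 32 mm wide and 172 high, level steel peg pointing along the rack's -x. Origin on the desk, 68 mm in from the peg tip. A dark keeper (33 mm wide, reaching 54 mm above the peg axis) carries flap and buffer; its place along the peg varies by 22 mm either way and is not reported: it must be felt or seen
- peg_tip (a point): Round end of the 12 mm peg, whose axis is 150 mm above the desk. x points along the peg inwards, y left, z up. Slide the eye on along +x, plate square to the peg. Depending on the keeper, the eye's inner face first meets the flap 28 to 75 mm in from the tip; latched, the eye centre hangs 46 to 90 mm in; the post is 148 mm in
- flap (a joint): Yellow flap, 22 mm wide, hinged 33.5 mm over the peg axis, leaning inwards, edge 1.5 mm over the peg. rad: 0 = shut (a stop keeps it from swinging outwards), grows as the entering eye lifts it (about 0.3 to 0.5 riding on the ring; stop 0.75). Lifting takes under 2 N. Once the ring has passed it falls shut by itself and blocks the way out
- buffer (a joint): Red spring disc, 26 mm wide, round the peg behind the flap: m pressed inwards, 0 = free. 0.5 N plus 0.7 N per mm; hard end stop at 0.016 (11.7 N). The flap drops when the eye has pressed it 9.5 to 13.5 mm (7 to 10 N). When let go, it pushes the gauge back some 7 mm against the shut flap and stays pressed about 3.5 mm
- bottle: Brown dropper bottle, 33 mm wide, 102 mm tall, upright; bystander, origin at the middle of its underside
- can: Round light grey can with a ribbed lid, 47 mm wide, 52 mm tall; bystander, origin at the middle of its underside
- vblock: Steel V-block, 45 x 40 x 36 mm; bystander, origin at the middle of its underside
Things that resemble listed ones, but are neither listed nor needed, are in the scene too. There is more than one size of the gauge; the one meant has the size given above.

How it is judged (in metres and radians):
On the way, in this order (a step that is already met when the one before it is completed fails the run):
1. the gauge is lifted out of the stand (height (world z) of gauge_eye above 0.125 m), for 0.1 s.
2. the eye is on the peg and the gauge has lifted the flap (y of gauge_eye in the frame of peg_tip between -0.009 and 0.009 m and z of gauge_eye in the frame of peg_tip between -0.009 and 0.009 m and x of gauge_eye in the frame of peg_tip above 0.01 m and value of joint flap above 0.2 rad), for 0.1 s.
3. the buffer is pressed and the flap has dropped shut behind the eye (y of gauge_eye in the frame of peg_tip between -0.009 and 0.009 m and z of gauge_eye in the frame of peg_tip between -0.009 and 0.009 m and x of gauge_eye in the frame of peg_tip above 0.01 m and value of joint flap below 0.08 rad and value of joint buffer above 0.0015 m), for 0.1 s.
At the end, for the whole second after the job is handed in: The gauge hangs at rest on the peg (eye centre within 9 mm of the peg axis sideways and in height, at least 10 mm in from the peg tip), upright within 0.2 rad, the flap shut (below 0.08 rad) in front of it and the buffer still pressed by it (more than 1.5 mm) (all of step 3 and angle between gauge_eye's own z axis and vertical below 0.2 rad and linear speed of gauge below 0.03 m/s and angular speed of gauge below 0.3 rad/s); the robot touches nothing.
It fails at once if the gauge is pressed or knocked against the rack (peg, flap, buffer or post) with more than 16 N (contact force between gauge and rack above 16 N).
It fails at once if the robot pushes the rack with more than 16 N (contact force between any of the fingers, the arm and rack above 16 N).
It fails at once if the dropper bottle is moved more than 15 mm (distance of bottle from where it was at the start of the episode above 0.015 m).
It fails at once if the can is moved more than 15 mm (distance of can from where it was at the start of the episode above 0.015 m).
It fails at once if the V-block is moved more than 15 mm (distance of vblock from where it was at the start of the episode above 0.015 m).
It also fails if it takes over 56 s, if anything falls off the work surface, if the arm or the gripper's body presses on something with over 40 N, if the wrist force passes 120 N, or if a joint passes its speed limit or range.

## Working session

There is one attempt and no reset: what is moved stays moved. The work goes in short steps, Python scripts to look and compute and a tool call to move; the robot and the scene stay as the last step left them, time stands still between calls to the robot, and variables do not carry over. Pictures are saved under pics/ and viewed, at most 10 in all, crops included, and the job is handed in when it is done.

Besides the shell and the picture viewer there is one more tool, called after ">>>" as name(argument=value, ...) on one line, values as JSON. servo_tool: Moves the arm, as the interface text tells. Its arguments: {"type":"object","properties":{"commands":{"type":"array","items":{"type":"array","items":{"type":"array","items":{"type":"number"}}}},"grip_force":{"type":"number"}},"required":["commands"]}

```bash
mkdir -p pics
cat > h.py <<'E'
import numpy as np, cv2
from cell import status, optics, ticket
def grab(n):
    f=optics.grab_frame(n); return f
def ray(f,u,v,wrist=False):
    x=(u-f["cx"])/f["fx"]; y=(v-f["cy"])/f["fy"]
    if wrist:
        r=np.hypot(x,y); d=np.array([x/r*np.sin(r),y/r*np.sin(r),np.cos(r)]) if r>1e-9 else np.array([0,0,1.])
    else: d=np.array([x,y,1.])
    T=np.array(f["world_from_camera"]); return T[:3,3],T[:3,:3]@(d/np.linalg.norm(d))
def onz(f,u,v,z,wrist=False):
    o,d=ray(f,u,v,wrist); return o+d*(z-o[2])/d[2]
def tri(*rs):
    A=sum(np.eye(3)-np.outer(d,d) for o,d in rs); b=sum((np.eye(3)-np.outer(d,d))@o for o,d in rs)
    return np.linalg.solve(A,b)
def proj(f,p,wrist=False):
    T=np.linalg.inv(np.array(f["world_from_camera"])); c=T[:3,:3]@np.array(p)+T[:3,3]
    if wrist:
        th=np.arctan2(np.hypot(c[0],c[1]),c[2]); k=th/np.hypot(c[0],c[1]); return f["cx"]+f["fx"]*c[0]*k,f["cy"]+f["fy"]*c[1]*k
    return f["cx"]+f["fx"]*c[0]/c[2],f["cy"]+f["fy"]*c[1]/c[2]
E
python3 - <<'E'
from h import *
np.set_printoptions(precision=4,suppress=True)
fs={}
for n in("scene","side","wrist"):
    f=grab(n); fs[n]=f
    cv2.imwrite(f"pics/{n}0.png",cv2.resize(f["img"][:,:,::-1],(800,600),interpolation=cv2.INTER_CUBIC))
    print(n,f["fx"],f["cx"],f["cy"],np.array(f["world_from_camera"]))
import pickle;pickle.dump(fs,open("f0.pkl","wb"))
s=status.get_state();print(s)
E
```

```text
scene 414.31630533241093 251.13469468357616 189.41292873949294 [[ 0.5083 -0.5118  0.6926 -0.1733]
 [-0.8611 -0.2898  0.4178 -0.5072]
 [-0.0131 -0.8088 -0.588   0.7658]
 [ 0.      0.      0.      1.    ]]
side 402.59164174750845 248.65493366816014 192.17791058706672 [[ 0.9855 -0.0702  0.1544  0.3914]
 [-0.1691 -0.4815  0.86   -0.9621]
 [ 0.014  -0.8736 -0.4864  0.66  ]
 [ 0.      0.      0.      1.    ]]
wrist 297.3186396354542 256.26457664224694 192.11468099459293 [[ 0.3273  0.901   0.2847  0.0987]
 [ 0.9449 -0.3114 -0.1007  0.5218]
 [-0.002   0.302  -0.9533  0.3737]
 [ 0.      0.      0.      1.    ]]
{'time': 0.15, 'q': array([63.6105,  2.785 ,  5.6116, 92.9355,  0.0005, 82.6769]), 'joint_vel': array([-0.0651,  0.0347,  0.2049,  0.0092, -0.0705,  0.0447]), 'joint_torque': array([  0.0023, -33.9259,  32.0424,   0.0154,  -0.    ,  -0.    ]), 'eef_pos': array([0.1713, 0.4957, 0.1944]), 'eef_rot': array([[-0.9451,  0.3267, -0.0009],
       [ 0.3267,  0.9451, -0.0017],
       [ 0.0003, -0.0019, -1.    ]]), 'ft_force': array([-1.2844, -0.6642,  0.4515]), 'torque': array([ 0.0267,  0.0225, -0.0023]), 'gripper_force': 0.0, 'gripper_width': 0.08545334352002776}
```

View pics/scene0.png

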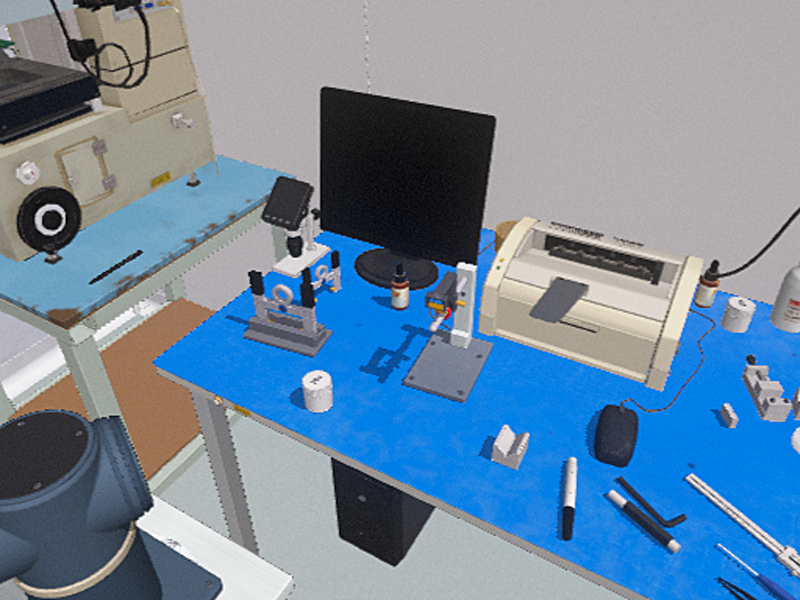

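View pics/side0.png

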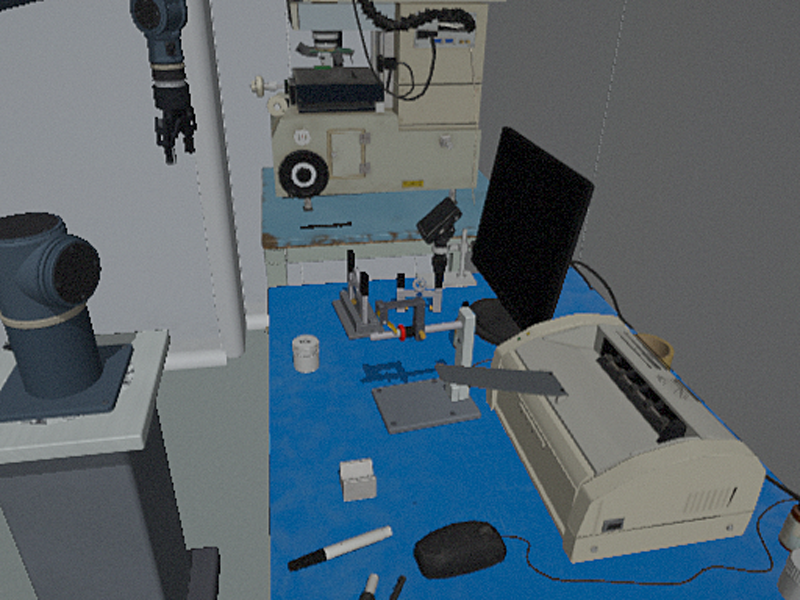

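The scene view shows the gauge in its stand at about (288,320), with a second smaller one behind it at (325,275), and the rack at (455,350). In the side view the peg runs from the post at (465,325) to its tip at (375,337). Next I'll enlarge both.

Run:
```python
from h import *
import pickle
fs=pickle.load(open("f0.pkl","rb"))
# scene crop x150-350? two panels each 400x600
a=fs["scene"]["img"][160:260,150:317]; b=fs["side"]["img"][155:275,205:315]
A=cv2.resize(a,None,fx=3.0*0.8,fy=3.0*0.8,interpolation=cv2.INTER_CUBIC)
a1=cv2.resize(fs["scene"]["img"][160:250,150:320],None,fx=4.7,fy=4.7,interpolation=cv2.INTER_CUBIC)
cv2.imwrite("pics/c1.png",a1[:,:,::-1])
b1=cv2.resize(fs["side"]["img"][155:275,205:315],None,fx=5,fy=5,interpolation=cv2.INTER_CUBIC)
cv2.imwrite("pics/c2.png",b1[:,:,::-1]); print(a1.shape,b1.shape)
```

```text
(423, 799, 3) (600, 550, 3)
```

View pics/c1.png

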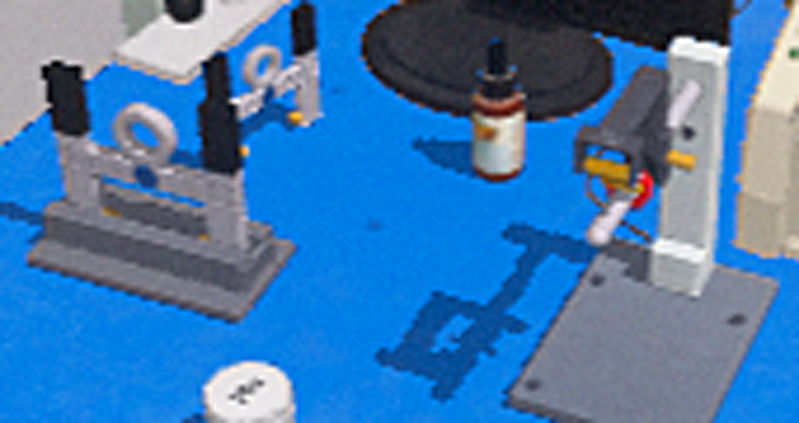

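View pics/c2.png

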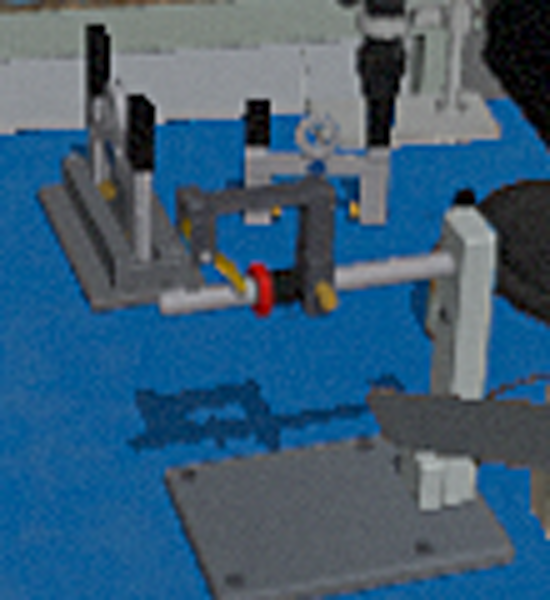

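The crops show the eye at scene (145,135) and side (107,112), tabs A and B, the peg tip at scene (598,238) and side (163,302), the red disc at side (262,290), and the flap edge at side (243,290).

Run:
```python
from h import *
import pickle
np.set_printoptions(precision=4,suppress=True)
fs=pickle.load(open("f0.pkl","rb"));S,D=fs["scene"],fs["side"]
s=lambda u,v:((u+.5)/4.7-.5+150,(v+.5)/4.7-.5+160)
d=lambda u,v:((u+.5)/5-.5+205,(v+.5)/5-.5+155)
def T(n,a,b):
    r1,r2=ray(S,*s(*a)),ray(D,*d(*b)); p=tri(r1,r2)
    print(n,p,"res",np.array(proj(S,p))-s(*a),np.array(proj(D,p))-d(*b)); return p
A=T("tabA top",(64,66),(97,28)); B=T("tabB top",(224,105),(141,98))
T("eye",(145,135),(110,112))
T("pegtip",(600,234),(167,301)); T("redC",(632,190),(262,289))
T("posttop",(700,42),(470,215))
T("small tabR",(303,10),(375,40))
print("pegtip z150 scene",onz(S,*s(600,234),.15),"side",onz(D,*d(167,301),.15))
print("peg at post side z150",onz(D,*d(450,263),.15),"red",onz(D,*d(262,289),.15))
print("eye z95 scene",onz(S,*s(145,135),.095))
print("tabs z130",[onz(S,*s(64,66),.130),onz(S,*s(224,105),.13),onz(D,*d(97,28),.13),onz(D,*d(141,98),.13)])
print("rack base z?",[onz(D,*d(*p),.01) for p in((168,470),(215,596),(512,552))],[onz(S,*s(*p),.01) for p in((510,395),(775,280))])
print("stand base", [onz(S,*s(*p),.008) for p in((30,262),(240,318),(295,248))],[onz(D,*d(*p),.008) for p in((38,190),(97,308))])
for n,p in dict(can=(248,378),bottle=(497,175)).items(): print(n,onz(S,*s(*p),.05 if n=='can' else 0))
print("flap edge side",onz(D,*d(243,290),.156))
```

```text
tabA top [0.5185 0.193  0.1298] res [0.0365 0.3708] [ 0.1211 -0.3029]
tabB top [0.5317 0.086  0.1316] res [0.0081 0.0821] [ 0.0289 -0.0695]
eye [0.5198 0.1382 0.0981] res [0.049  0.4669] [ 0.1623 -0.3878]
pegtip [ 0.5101 -0.1662  0.1517] res [0.0553 0.4147] [ 0.1728 -0.3808]
redC [ 0.5561 -0.1607  0.1489] res [-0.0362 -0.303 ] [-0.1273  0.2847]
posttop [ 0.6611 -0.1486  0.1755] res [0.02   0.2299] [ 0.0951 -0.2276]
small tabR [0.6776 0.134  0.1204] res [-0.198  -5.5956] [-2.2146  4.9238]
pegtip z150 scene [ 0.5133 -0.1644  0.15  ] side [ 0.5098 -0.1651  0.15  ]
peg at post side z150 [ 0.6519 -0.1512  0.15  ] red [ 0.5563 -0.1612  0.15  ]
eye z95 scene [0.5246 0.1427 0.095 ]
tabs z130 [array([0.5196, 0.1941, 0.13  ]), array([0.5337, 0.0877, 0.13  ]), array([0.5178, 0.1903, 0.13  ]), array([0.5319, 0.0887, 0.13  ])]
rack base z? [array([ 0.5184, -0.1118,  0.01  ]), array([ 0.5262, -0.2149,  0.01  ]), array([ 0.6793, -0.2049,  0.01  ])] [array([ 0.5173, -0.1094,  0.01  ]), array([ 0.6822, -0.1979,  0.01  ])]
stand base [array([0.4751, 0.205 , 0.008 ]), array([0.4969, 0.0623, 0.008 ]), array([0.5667, 0.0715, 0.008 ])] [array([0.4783, 0.2053, 0.008 ]), array([0.5001, 0.0552, 0.008 ])]
can [ 0.4224 -0.0019  0.05  ]
bottle [0.7018 0.006  0.    ]
flap edge side [ 0.5453 -0.1702  0.156 ]
```

>>> servo_tool(commands=[[[-43,-18,-2,0,0,0.11,1],[-86,-36,-4,0,0,0.22,1],[-128,-53,-6,0,0,0.33,1],[-171,-70,-8,0,0,0.44,1],[-213,-88,-10,0,0,0.553,1]]])

```text
time: 0.78
eef_pos: [0.3449, 0.3423, 0.205]
eef_rot: [[-0.63, 0.777, -0.0], [0.777, 0.63, -0.0], [0.0, -0.0, -1.0]]
ft_force: [0.4, 0.1, -0.3]
gripper_width: 0.0854
gripper_force: 0.0
```

>>> servo_tool(commands=[[[-46,8,0,0,0,0.11,1],[-92,16,0,0,0,0.22,1],[-137,24,0,0,0,0.33,1],[-183,31,0,0,0,0.44,1],[-228,39,0,0,0,0.553,1]]])

```text
time: 1.4
eef_pos: [0.5194, 0.1903, 0.2049]
eef_rot: [[-0.128, 0.992, -0.001], [0.992, 0.128, 0.0], [0.0, -0.001, -1.0]]
ft_force: [-0.5, 0.4, -0.1]
gripper_width: 0.0854
gripper_force: 0.0
```

Run:
```python
from h import *
import pickle
f=grab("wrist");pickle.dump(f,open("w1.pkl","wb"))
cv2.imwrite("pics/w1.png",cv2.resize(f["img"][:,:,::-1],(800,600),interpolation=cv2.INTER_CUBIC))
s=status.get_state();print(s["eef_pos"],s["eef_rot"],s["q"])
for p in((.519,.193,.13),(.533,.087,.13),(.525,.139,.115)): print(np.array(proj(f,p,True))*800/512)
```

```text
[0.52362229 0.18610584 0.20381845] [[-0.12056974  0.99270137  0.002632  ]
 [ 0.99269503  0.12057992 -0.00413102]
 [-0.00441824  0.0021147  -0.999988  ]] [12.82008675  7.43288265 11.65952387 94.13211629 -0.26425237 95.89454822]
[399.71539229 291.08847356]
[400.44078074 446.24260525]
[398.38364951 365.78834911]
```

View pics/w1.png

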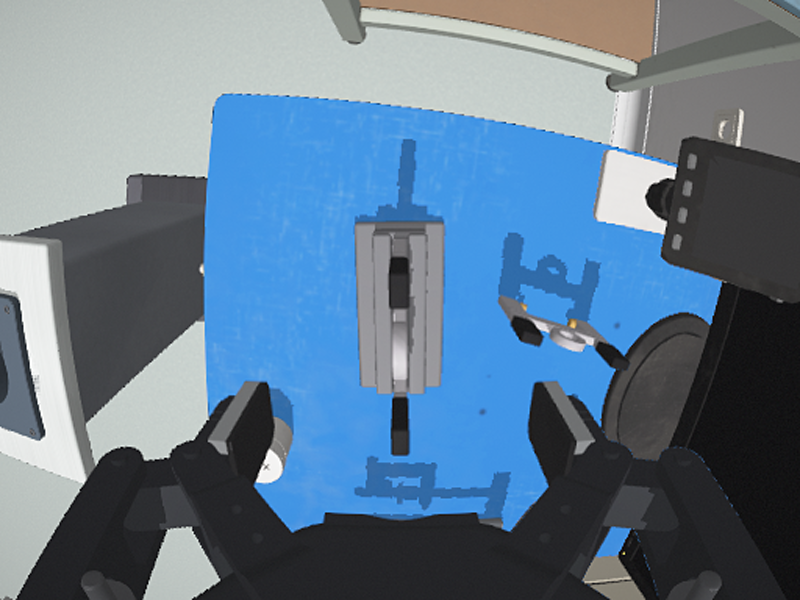

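The wrist view shows the stand with the gauge in line with the tool: tab +y at (399,285) with its top's near edge at row 310, tab −y with its near edge at row 454. The plate runs vertically in the image.

Run:
```python
from h import *
import pickle
np.set_printoptions(precision=4,suppress=True)
f=pickle.load(open("w1.pkl","rb")); k=512/800
img=cv2.resize(f["img"],(800,600),interpolation=cv2.INTER_CUBIC)
for r in(270,290,300,306,420,435,450):
    g=img[r,375:425].max(axis=1)<75; c=np.where(g)[0]+375; print(r,c.min() if len(c) else None,c.max() if len(c) else None)
for n,u,v in(("A-edge",399,309),("B-edge",400,454),("A",399,290),("B",400,445)): print(n,onz(f,u*k-.2,v*k-.2,.13,True))
print(status.get_state()["eef_pos"],status.get_state()["eef_rot"])
```

```text
270 389 408
290 389 408
300 389 409
306 390 408
420 392 407
435 391 407
450 392 407
A-edge [0.5198 0.1824 0.13  ]
B-edge [0.5333 0.0807 0.13  ]
A [0.5183 0.1938 0.13  ]
B [0.5323 0.0882 0.13  ]
[0.5236 0.1861 0.2038] [[-0.1206  0.9927  0.0026]
 [ 0.9927  0.1206 -0.0041]
 [-0.0044  0.0021 -1.    ]]
```

>>> servo_tool(commands=[[[3,-1,20,0,0,0,1],[3,-1,50,0,0,0,1],[3,-1,80,0,0,0,1],[3,-1,108,0,0,0,1],[3,-1,108,0,0,0,1]]])

```text
time: 2.08
eef_pos: [0.5142, 0.1938, 0.0939]
eef_rot: [[-0.132, 0.991, -0.007], [0.991, 0.132, -0.002], [-0.001, -0.007, -1.0]]
ft_force: [0.5, 0.6, 0.7]
gripper_width: 0.0852
gripper_force: 0.0
```

>>> servo_tool(commands=[[[0,0,0,0,0,0,1],[0,0,0,0,0,0,1]]])

```text
time: 2.33
eef_pos: [0.5184, 0.1947, 0.0993]
eef_rot: [[-0.132, 0.991, 0.003], [0.991, 0.132, 0.001], [0.0, 0.003, -1.0]]
ft_force: [-0.9, -0.0, -0.3]
gripper_width: 0.0853
gripper_force: 0.0
```

>>> servo_tool(commands=[[[0,0,0,0,0,0,0.5],[0,0,0,0,0,0,0.3],[0,0,0,0,0,0,0.15],[0,0,0,0,0,0,0],[0,0,0,0,0,0,0]]], grip_force=100)

```text
time: 2.95
eef_pos: [0.5171, 0.1944, 0.0972]
eef_rot: [[-0.132, 0.991, -0.0], [0.991, 0.132, -0.0], [-0.0, -0.0, -1.0]]
ft_force: [0.6, -1.3, 0.2]
gripper_width: 0.0003
gripper_force: 0.0
```

>>> servo_tool(commands=[[[0,0,0,0,0,0,0],[0,0,0,0,0,0,0],[0,0,0,0,0,0,0]]])

```text
time: 3.32
eef_pos: [0.5171, 0.1944, 0.0973]
eef_rot: [[-0.132, 0.991, -0.0], [0.991, 0.132, -0.0], [-0.0, -0.0, -1.0]]
ft_force: [0.1, 0.1, 0.6]
gripper_width: -0.0003
gripper_force: 0.0
```

Run:
```python
from h import *
import pickle
f=grab("wrist");pickle.dump(f,open("w2.pkl","wb"))
d=grab("side");pickle.dump(d,open("d2.pkl","wb"))
w=cv2.resize(f["img"],(533,400),interpolation=cv2.INTER_CUBIC)
e=cv2.resize(d["img"][150:240,195:285],(260,260),interpolation=cv2.INTER_CUBIC)
c=np.zeros((400,800,3),np.uint8);c[:,:533]=w;c[:260,540:800]=e
cv2.imwrite("pics/w2.png",c[:,:,::-1])
```

```text
(no output)
```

View pics/w2.png

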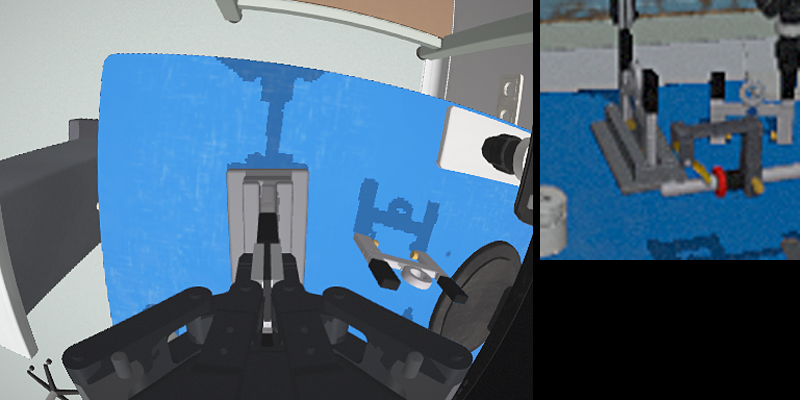

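The wrist view (left) shows the closed fingers at (265,250), with the tab visible at (267,228) on their +y side, so they closed on air. I'll check this with projections.

Run:
```python
from h import *
import pickle
np.set_printoptions(precision=4,suppress=True)
f=pickle.load(open("w2.pkl","rb")); d=pickle.load(open("d2.pkl","rb")); f1=pickle.load(open("w1.pkl","rb"))
s=status.get_state();print(s["eef_pos"],s["gripper_width"]);print(np.array(f["world_from_camera"]));print(np.array(f1["world_from_camera"]))
for p in((.518,.1934,.13),(.519,.182,.13),(.517,.204,.13),(.5171,.1944,.0973),(.5171,.1944,.1163)): print(p,np.array(proj(f,p,True))*533/512, np.array(proj(d,p)))
a=f["img"][150:384,150:380];b=d["img"][120:200,200:260]
c=np.zeros((480,800,3),np.uint8);A=cv2.resize(a,(460,468),interpolation=cv2.INTER_CUBIC);c[:468,:460]=A;B=cv2.resize(b,(330,440),interpolation=cv2.INTER_CUBIC);c[:440,465:795]=B
c=np.clip(c.astype(float)*1.6,0,255).astype(np.uint8)
cv2.imwrite("pics/w3.png",c[:,:,::-1])
```

```text
[0.5171 0.1944 0.0973] 0.0001641721515964428
[[ 0.9914  0.1248  0.0397  0.5074]
 [ 0.131  -0.9451 -0.2995  0.2716]
 [ 0.0001  0.3021 -0.9533  0.2768]
 [ 0.      0.      0.      1.    ]]
[[ 0.9919  0.1213  0.0379  0.51  ]
 [ 0.1271 -0.9456 -0.2996  0.2676]
 [-0.0005  0.302  -0.9533  0.3844]
 [ 0.      0.      0.      1.    ]]
(0.518, 0.1934, 0.13) [267.317  257.7141] [223.9424 159.788 ]
(0.519, 0.182, 0.13) [266.3913 275.8048] [224.6831 161.2698]
(0.517, 0.204, 0.13) [268.0923 239.789 ] [223.2418 158.4314]
(0.5171, 0.1944, 0.0973) [266.0222 231.6364] [223.7884 169.007 ]
(0.5171, 0.1944, 0.1163) [265.9518 244.7559] [223.6923 163.6123]
```

View pics/w3.png

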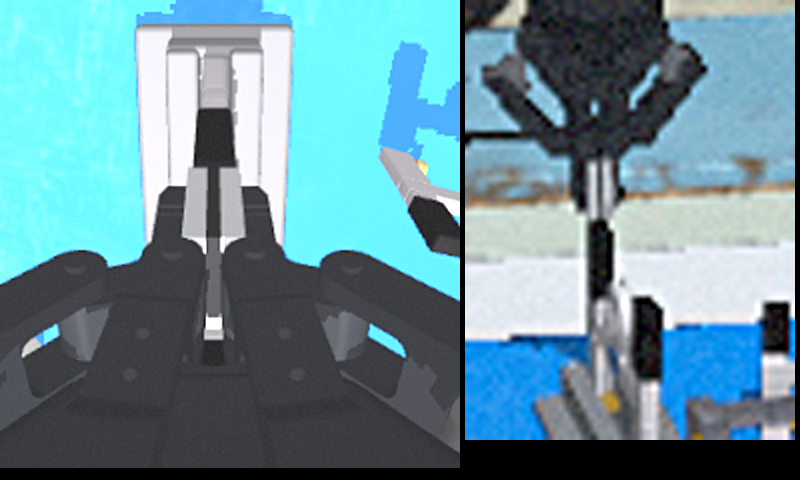

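Run:
```python
from h import *
import pickle
np.set_printoptions(precision=4,suppress=True)
f=pickle.load(open("w2.pkl","rb")); d=pickle.load(open("d2.pkl","rb")); f1=pickle.load(open("w1.pkl","rb"))
R=status.get_state()["eef_rot"]; p=status.get_state()["eef_pos"]
def hit(f,u,v,p,R,off,w):
    o,dd=ray(f,u,v,w); n=R[:,0]; t=((p+R[:,0]*off-o)@n)/(dd@n); return R.T@(o+t*dd-p)
for off in(-.011,0,.011):
    print(off,"wrist",hit(f,257,233.5,p,R,off,True),"open",hit(f1,255*.64,383*.64,np.array([.5215,.1877,.2045]),R,off,True))
o,dd=ray(d,224.5,159.1); print("side z at y",o+dd*((.194-o[1])/dd[1]))
```

```text
-0.011 wrist [-0.011   0.001   0.0063] open [-0.011  -0.0642 -0.0079]
0 wrist [ 0.      0.0009 -0.0167] open [ 0.     -0.0566 -0.0285]
0.011 wrist [ 0.011   0.0008 -0.0397] open [ 0.011  -0.049  -0.0491]
side z at y [0.5199 0.194  0.132 ]
```

>>> servo_tool(commands=[[[0,0,-5,0,0,0,0.6],[0,0,-5,0,0,0,0.6],[0,0,-5,0,0,0,0.6],[0,0,-5,0,0,0,0.6],[0,0,0,0,0,0,0.6]]])

```text
time: 4.05
eef_pos: [0.5175, 0.1945, 0.0975]
eef_rot: [[-0.132, 0.991, 0.001], [0.991, 0.132, 0.0], [0.0, 0.001, -1.0]]
ft_force: [0.3, -0.7, 0.0]
gripper_width: 0.0512
gripper_force: 0.0
```

>>> servo_tool(commands=[[[0,0,4,0,0,0,0.6],[0,0,8,0,0,0,0.6],[0,0,12,0,0,0,0.6],[0,0,15,0,0,0,0.6],[0,0,15,0,0,0,0.6]]])

```text
time: 4.68
eef_pos: [0.5169, 0.1943, 0.0819]
eef_rot: [[-0.132, 0.991, -0.001], [0.991, 0.132, -0.0], [-0.0, -0.001, -1.0]]
ft_force: [-0.1, -0.2, -0.1]
gripper_width: 0.0511
gripper_force: 0.0
```

Run:
```python
from h import *
import pickle
s=status.get_state();print(s["eef_pos"],s["gripper_width"],s["ft_force"])
f=grab("wrist");d=grab("side");e=grab("scene");pickle.dump((f,d,e),open("w4.pkl","wb"))
c=np.zeros((600,800,3),np.uint8)
c[:468,:460]=cv2.resize(f["img"][150:384,150:380],(460,468),interpolation=cv2.INTER_CUBIC)
c[:300,465:795]=cv2.resize(d["img"][125:185,195:261],(330,300),interpolation=cv2.INTER_CUBIC)
c[300:600,465:795]=cv2.resize(e["img"][140:200,150:216],(330,300),interpolation=cv2.INTER_CUBIC)
cv2.imwrite("pics/w4.png",np.clip(c[:,:,::-1]*1.6,0,255))
```

```text
[0.51688399 0.19429736 0.08191792] 0.05113158933831799 [-0.10354678 -0.21049927 -0.12327093][ WARN:0@1.881] global loadsave.cpp:1063 imwrite_ Unsupported depth image for selected encoder is fallbacked to CV_8U.
```

View pics/w4.png

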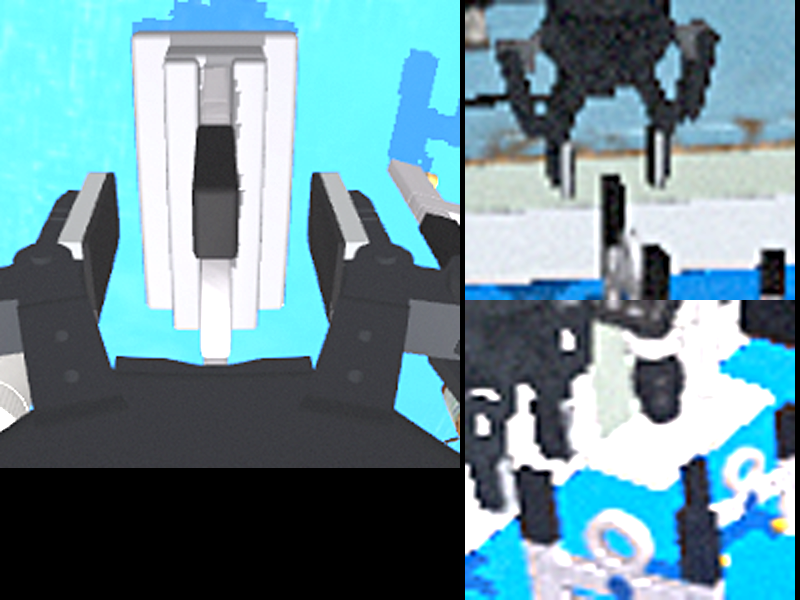

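The whole gripper sits about 33 mm higher than its reported TCP. The side inset puts the fingertips at row 164 and the tab top at row 160, centred in x. I'll go 16 mm deeper and close.

>>> servo_tool(commands=[[[0,0,5,0,0,0,0.6],[0,0,10,0,0,0,0.6],[0,0,15,0,0,0,0.6],[0,0,17,0,0,0,0.6],[0,0,17,0,0,0,0.6]]])

```text
time: 5.45
eef_pos: [0.5169, 0.1943, 0.065]
eef_rot: [[-0.132, 0.991, -0.001], [0.991, 0.132, -0.0], [-0.0, -0.001, -1.0]]
ft_force: [-0.2, -0.1, 0.4]
gripper_width: 0.0515
gripper_force: 0.0
```

>>> servo_tool(commands=[[[0,0,0,0,0,0,0.4],[0,0,0,0,0,0,0.25],[0,0,0,0,0,0,0],[0,0,0,0,0,0,0],[0,0,0,0,0,0,0]]], grip_force=100)

```text
time: 6.08
eef_pos: [0.5175, 0.1946, 0.0658]
eef_rot: [[-0.132, 0.991, 0.001], [0.991, 0.132, 0.0], [0.0, 0.001, -1.0]]
ft_force: [-0.3, 1.0, 2.7]
gripper_width: 0.0105
gripper_force: 98.1
```

>>> servo_tool(commands=[[[0,0,0,0,0,0,0],[0,0,0,0,0,0,0],[0,0,0,0,0,0,0]]])

```text
time: 6.45
eef_pos: [0.5175, 0.1946, 0.0658]
eef_rot: [[-0.132, 0.991, 0.001], [0.991, 0.132, 0.0], [0.0, 0.001, -1.0]]
ft_force: [-0.3, 0.4, 4.3]
gripper_width: 0.0101
gripper_force: 98.1
```

>>> servo_tool(commands=[[[0,0,-10,0,0,0,0],[0,0,-25,0,0,0,0],[0,0,-42,0,0,0,0],[0,0,-58,0,0,0,0],[0,0,-70,0,0,0,0]]])

```text
time: 7.08
eef_pos: [0.5176, 0.1945, 0.1371]
eef_rot: [[-0.132, 0.991, 0.001], [0.991, 0.132, 0.0], [0.0, 0.001, -1.0]]
ft_force: [-0.0, 0.0, -1.5]
gripper_width: 0.0102
gripper_force: 98.0
```

>>> servo_tool(commands=[[[0,0,0,0,0,0,0],[0,-20,0,0,0,0,0],[0,-45,0,0,0,0,0],[0,-70,0,0,0,0,0],[0,-85,0,0,0,0,0]]])

```text
time: 7.7
eef_pos: [0.4311, 0.1829, 0.1345]
eef_rot: [[-0.132, 0.991, -0.002], [0.991, 0.132, -0.0], [-0.0, -0.002, -1.0]]
ft_force: [0.2, -0.1, -2.2]
gripper_width: 0.0105
gripper_force: 98.1
```

Run:
```python
from h import *
import pickle
np.set_printoptions(precision=4,suppress=True)
s=status.get_state();print(s["eef_pos"],s["eef_rot"],s["gripper_width"],s["ft_force"],s["torque"])
f=grab("wrist");d=grab("side");e=grab("scene");pickle.dump((f,d,e),open("w5.pkl","wb"))
R=s["eef_rot"];p=s["eef_pos"]
R0=np.array([[-.132,.991,0],[.991,.132,0],[0,0,-1]]);p0=np.array([.5175,.1946,.0658])
off=R0.T@(np.array([.5255,.142,.095])-p0);print("eye in tool",off)
print("eye now",p+R@off)
```

```text
[0.4311 0.1829 0.1345] [[-0.1318  0.9913 -0.002 ]
 [ 0.9913  0.1318 -0.0004]
 [-0.0001 -0.002  -1.    ]] 0.010507606477229686 [ 0.2256 -0.1217 -2.1952] [ 0.1494  0.0006 -0.0153]
eye in tool [-0.0532  0.001  -0.0292]
eye now [0.4392 0.1303 0.1637]
```

>>> servo_tool(commands=[[[-20,-1,0,0,0,0.005,0],[-55,-3,0,0,0,0.015,0],[-95,-5,0,0,0,0.025,0],[-130,-7,0,0,0,0.035,0],[-160,-9,0,0,0,0.054,0]]])

```text
time: 8.48
eef_pos: [0.4458, 0.0219, 0.135]
eef_rot: [[-0.077, 0.997, 0.0], [0.997, 0.077, -0.0], [-0.0, 0.0, -1.0]]
ft_force: [0.1, 0.3, -2.0]
gripper_width: 0.0104
gripper_force: 98.1
```

>>> servo_tool(commands=[[[-35,0,0,0,0,0,0],[-70,0,0,0,0,0,0],[-105,-1,0,0,0,0,0],[-130,-1,0,0,0,0,0],[-140,-1,0,0,0,0,0]]])

```text
time: 9.1
eef_pos: [0.4554, -0.1178, 0.1349]
eef_rot: [[-0.076, 0.997, -0.0], [0.997, 0.076, 0.0], [0.0, -0.0, -1.0]]
ft_force: [-0.6, 0.9, -2.1]
gripper_width: 0.0103
gripper_force: 98.1
```

>>> servo_tool(commands=[[[0,0,0,0,0,0,0],[0,0,0,0,0,0,0],[0,0,0,0,0,0,0]]])

```text
time: 9.48
eef_pos: [0.455, -0.1154, 0.1353]
eef_rot: [[-0.079, 0.997, 0.0], [0.997, 0.079, 0.0], [0.0, 0.0, -1.0]]
ft_force: [-0.2, 0.3, -1.9]
gripper_width: 0.0104
gripper_force: 98.2
```

Run:
```python
from h import *
import pickle
np.set_printoptions(precision=4,suppress=True)
s=status.get_state();print(s["eef_pos"],s["eef_rot"],s["gripper_width"],s["ft_force"],s["torque"])
f=grab("wrist");d=grab("side");e=grab("scene");pickle.dump((f,d,e),open("w6.pkl","wb"))
R=s["eef_rot"];p=s["eef_pos"];off=np.array([-.0532,.001,-.0292]);E_=p+R@off
print("eye now",E_,"proj wrist",proj(f,E_,True),"side",proj(d,E_),"scene",proj(e,E_))
c=np.zeros((600,800,3),np.uint8)
c[:600,:400]=cv2.resize(f["img"][144:384,180:340],(400,600),interpolation=cv2.INTER_CUBIC)
c[:300,400:]=cv2.resize(d["img"][160:235,210:310],(400,300),interpolation=cv2.INTER_CUBIC)
c[300:600,400:]=cv2.resize(e["img"][160:235,225:325],(400,300),interpolation=cv2.INTER_CUBIC)
cv2.imwrite("pics/w6.png",np.clip(c[:,:,::-1]*1.4,0,255).astype(np.uint8))
```

```text
[ 0.455  -0.1154  0.1353] [[-0.0793  0.9969  0.    ]
 [ 0.9969  0.0793  0.0003]
 [ 0.0003  0.0001 -1.    ]] 0.010445441632021659 [-0.1887  0.2646 -1.9116] [0.1306 0.0178 0.0593]
eye now [ 0.4602 -0.1683  0.1645] proj wrist (np.float64(257.2196256425048), np.float64(314.10895307701446)) side (np.float64(217.0424641623552), np.float64(211.9227831827323)) scene (np.float64(268.0225484751433), np.float64(217.749427626341))
```

View pics/w6.png

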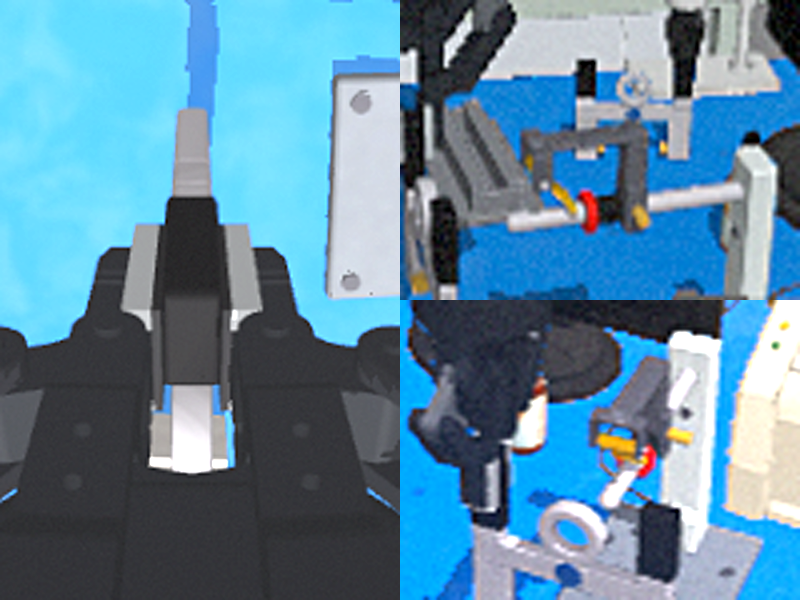

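The wrist view shows the gauge gripped square. In the scene panel the eye hole is at (574,527) and the peg tip at (610,497); in the side panel the peg runs from (510,220) to (735,190). I'll measure the relative offset.

Run:
```python
from h import *
import pickle
np.set_printoptions(precision=4,suppress=True)
f,d,e=pickle.load(open("w6.pkl","rb"))
def blue(f): i=f["img"].astype(int); return ((i[:,:,2]>i[:,:,0]+50)).astype(np.uint8)
n,l,st,c=cv2.connectedComponentsWithStats(blue(e),connectivity=4)
for k in range(1,n):
    if abs(c[k][0]-268)<5 and abs(c[k][1]-217)<5: print("hole",st[k],c[k]); hole=c[k]
# side peg: non-blue bright pixels in each column, axis row centroid
b=blue(d); i=d["img"].astype(int)
pts=[]
for u in list(range(242,256))+list(range(276,290)):
    r=[v for v in range(200,222) if b[v,u]==0 and i[v,u].min()>60]
    if len(r)>2: pts.append((u,np.mean(r),len(r)))
pts=np.array(pts);P=np.polyfit(pts[:,0],pts[:,1],1);print("side peg line",P,"res",(pts[:,1]-np.polyval(P,pts[:,0])).std(),pts[:,2])
A=onz(d,240,np.polyval(P,240),.15);B=onz(d,290,np.polyval(P,290),.15);print(A,B,"yaw",np.degrees(np.arctan2(*(B-A)[1::-1])))
u0=min(u for u in range(225,250) if b[int(round(np.polyval(P,u))),u]==0);print("side tip col",u0)
# scene peg
b2=blue(e);i2=e["img"].astype(int)
for v in range(196,214): print(v,"".join('.' if b2[v,u] else ('W' if i2[v,u].min()>110 else 'x') for u in range(268,296)))
```

```text
hole [264 215   8   6  35] [267.4857 217.5714]
side peg line [ -0.0691 228.3826] res 1.331997240325905 [12. 12.  9. 12. 12. 10.  7.  6.  5.  6.  4.  4.  6.  6.  5.  5.  5.  5.
  5.  5.  5.  6.  5.  5.  5.  5.  5.  5.]
[ 0.5165 -0.1525  0.15  ] [ 0.6394 -0.1547  0.15  ] yaw -1.009347465398406
side tip col 225
196 .......xxxxxxxxxxxxxxxxxxWWW
197 .......x..xxxxxxxxWxxxxxxWWW
198 ..........xxxxxxxxxxxxxxWWWW
199 ...........xxxxxxWxxx..WWWWW
200 ...........xxxxxxxxxx..WWWWW
201 .......x...xxWWWWWxxx..WWWWW
202 ........x...WWWWxxxx...WWWWW
203 .........xxxWWWWxxx....WWWWW
204 ..........xWWWWW......WWWWWW
205 ..........xWWWW.......WWWWWW
206 .........WWWWW.........WWWWW
207 ........WWWWWWx........WWWWW
208 .......WWWWWW...x.....WWWWWW
209 .......WWWWW.....xx...WWWWWW
210 W......WWWWWx......x..WWWWWW
211 WWWW....WWWWxxxx..xxxxxxxWWW
212 WWWWW....xxxxxxxxxxxxxxxxxxW
213 WWWWWW....xxxxxxxxxxxxxxxxxW
```

Run:
```python
from h import *
import pickle
np.set_printoptions(precision=4,suppress=True)
f,d,e=pickle.load(open("w6.pkl","rb"))
i=d["img"].astype(int)
pts=[]
for u in list(range(239,253))+list(range(275,291)):
    c=215.2-(u-238.4)*.1345
    r=[v for v in range(int(c-4),int(c+6)) if not(i[v,u,2]>i[v,u,0]+50) and i[v,u].max()>95]
    if r: pts.append((u,np.mean(r),len(r)))
pts=np.array(pts);print(pts.T.round(1))
q=pts[(pts[:,2]<=6)];P=np.polyfit(q[:,0],q[:,1],1);print(P,(q[:,1]-np.polyval(P,q[:,0])).std())
X=[onz(d,u,np.polyval(P,u),.15) for u in(239,290)];print("side axis",X,"yaw",np.degrees(np.arctan2(*(X[1]-X[0])[1::-1])))
a,b=onz(e,281.6,203,.15),onz(e,277.2,209,.15);print("scene axis",a,b,"tip",onz(e,277.3,209.5,.15))
print("eye scene at z .1645",onz(e,267.5,217.57,.1645))
for dz in(0,):
  T=tri(ray(e,277.3,209.5),ray(d,239,np.polyval(P,239)));print("tri tip",T)
ye=X[0]+(X[1]-X[0])*((.4602-X[0][0])/(X[1][0]-X[0][0]));print("axis extrap at eye x",ye)
```

```text
[[239.  240.  241.  242.  243.  244.  245.  246.  247.  248.  249.  250.
  251.  252.  275.  276.  277.  278.  279.  280.  281.  282.  283.  284.
  285.  286.  287.  288.  289.  290. ]
 [214.5 213.5 213.9 215.  214.5 214.5 213.3 214.  214.  214.  213.2 212.2
  212.  212.  210.  210.  210.  209.  209.  209.  209.  209.  208.5 209.
  208.  208.  208.  208.  208.  208. ]
 [  6.    8.    7.    5.    4.    4.    6.    5.    5.    5.    6.    6.
    7.    7.    5.    5.    5.    5.    5.    5.    5.    5.    6.    5.
    5.    5.    5.    5.    5.    5. ]]
[ -0.139  248.0253] 0.388887911399035
side axis [array([ 0.5121, -0.1655,  0.15  ]), array([ 0.6401, -0.1519,  0.15  ])] yaw 6.072287004482522
scene axis [ 0.5403 -0.1621  0.15  ] [ 0.5145 -0.1636  0.15  ] tip [ 0.513  -0.1646  0.15  ]
eye scene at z .1645 [ 0.4602 -0.167   0.1645]
tri tip [ 0.5124 -0.165   0.1501]
axis extrap at eye x [ 0.4602 -0.171   0.15  ]
```

>>> servo_tool(commands=[[[-1,0,7,0,0,-0.006,0],[-2,0,14,0,0,-0.012,0],[-2,0,14,0,0,-0.012,0],[-2,8,14,0,0,-0.012,0],[-2,16,14,0,0,-0.012,0]]])

```text
time: 10.25
eef_pos: [0.4719, -0.1171, 0.1216]
eef_rot: [[-0.09, 0.996, 0.001], [0.996, 0.09, -0.0], [-0.0, 0.001, -1.0]]
ft_force: [0.0, 0.5, -2.3]
gripper_width: 0.0108
gripper_force: 98.1
```

>>> servo_tool(commands=[[[0,8,0,0,0,0,0],[0,16,0,0,0,0,0],[0,22,0,0,0,0,0],[0,26,0,0,0,0,0],[0,26,0,0,0,0,0]]])

```text
time: 10.88
eef_pos: [0.4971, -0.1146, 0.1212]
eef_rot: [[-0.09, 0.996, -0.0], [0.996, 0.09, 0.0], [0.0, -0.0, -1.0]]
ft_force: [0.8, 0.3, -2.6]
gripper_width: 0.0105
gripper_force: 98.1
```

```bash
cat > chk.py <<'E'
from h import *
np.set_printoptions(precision=4,suppress=True)
s=status.get_state();R=s["eef_rot"];p=s["eef_pos"];E_=p+R@np.array([-.0532,.001,-.0292])
a=np.radians(5.2);t=E_-np.array([.5124,-.165,.15]);c,k=np.cos(a),np.sin(a)
print("pos",p,"yaw",np.degrees(np.arctan2(R[1,1],R[0,1])),"ft",s["ft_force"],s["torque"],"eye in peg",1000*np.array([c*t[0]+k*t[1],-k*t[0]+c*t[1],t[2]]),"t",s["time"])
E
python3 - <<'E'
from chk import *
import pickle
d=grab("side");e=grab("scene");pickle.dump((d,e),open("w7.pkl","wb"))
print(proj(e,E_),proj(e,(.5124,-.165,.15)),proj(d,E_))
i=e["img"].astype(int)
u,v=map(int,proj(e,E_))
for r in range(v-10,v+9): print(r,"".join('.' if i[r,x,2]>i[r,x,0]+50 else ('W' if i[r,x].min()>110 else 'x') for x in range(u-14,u+18)))
print(u-14)
E
```

```text
pos [ 0.4971 -0.1146  0.1212] yaw 5.167717301195604 ft [ 0.791   0.3056 -2.5861] [ 0.1491 -0.005  -0.0202] eye in peg [-9.6854 -1.652   0.4474] t 10.875
(np.float64(276.39777496206506), np.float64(212.07203390121038)) (np.float64(277.31868447727317), np.float64(209.67882558714192)) (np.float64(235.24433309233905), np.float64(215.41278508266848))
202 ..............x...xWWWWxxx...WWW
203 ...............xxxWWWWxxx....WWW
204 ................xWWWWW.......WWW
205 ..........WWWWWWWWWWW........WWW
206 .........WWWWWWWWWWW.........WWx
207 ........WWWWWWWWWWWWx........WWx
208 .......WWWWWWWWWWWWW..x.....WWWx
209 ......xWWWWx.WWWWWWWW..xxW..WWWx
210 ......xWWW...WWWWWWWWW...x..WWxx
211 ......WWWWx...WWWWWWWW....xWWWWx
212 ......xWWWx....xxxWWWWWxxxWWWWWx
213 ......xWWWWx....xxWWWWWxxxWWWWWx
214 WW.....WWWWWx..xWxxWWWWxxxWWWWxx
215 xWWWW..xWWWWWWWWWxWWWWxxxxWWWWxx
216 WWWxWWxWWWWWWWxxxxWWWWxxxxWWWWxx
217 WWWWWWxWxWWWWWWWWWWWWxxxxxWWWWxx
218 WWWWWWWWWWWWWWWWWWWWxxxxxxWWWWxx
219 WWWWWWWWWWWWWWWWWWWWxWWxxxWWWWxx
220 WWWWWWWWWWx...xWWWWWxWWWWWxWWWxx
262
```

>>> servo_tool(commands=[[[1.5,5,0,0,0,0,0],[1.5,12,0,0,0,0,0],[1.5,19,0,0,0,0,0],[1.5,25,0,0,0,0,0],[1.5,27,0,0,0,0,0]]])

```text
time: 11.6
eef_pos: [0.524, -0.1107, 0.1211]
eef_rot: [[-0.09, 0.996, -0.0], [0.996, 0.09, -0.0], [0.0, -0.0, -1.0]]
ft_force: [-0.3, -0.0, -2.1]
gripper_width: 0.0105
gripper_force: 98.1
```

>>> servo_tool(commands=[[[0,0,0,0,0,0,0],[0,0,0,0,0,0,0]]])

```text
time: 11.85
eef_pos: [0.5234, -0.1107, 0.1212]
eef_rot: [[-0.09, 0.996, -0.0], [0.996, 0.09, 0.0], [0.0, -0.0, -1.0]]
ft_force: [-0.3, -0.7, -2.0]
gripper_width: 0.0104
gripper_force: 98.1
```

Run:
```python
from chk import *
import pickle
d=grab("side");e=grab("scene");f=grab("wrist");pickle.dump((d,e,f),open("w8.pkl","wb"))
c=np.zeros((600,800,3),np.uint8)
c[:,:400]=cv2.resize(d["img"][160:250,210:270],(400,600),interpolation=cv2.INTER_CUBIC)
c[:,400:]=cv2.resize(e["img"][170:245,255:305],(400,600),interpolation=cv2.INTER_CUBIC)
cv2.imwrite("pics/w8.png",np.clip(c[:,:,::-1]*1.4,0,255).astype(np.uint8))
```

```text
pos [ 0.5234 -0.1107  0.1212] yaw 5.150154538160835 ft [-0.3242 -0.7097 -1.9966] [ 0.1395  0.0408 -0.0915] eye in peg [16.8824 -0.1502  0.4238] t 11.85
```

View pics/w8.png

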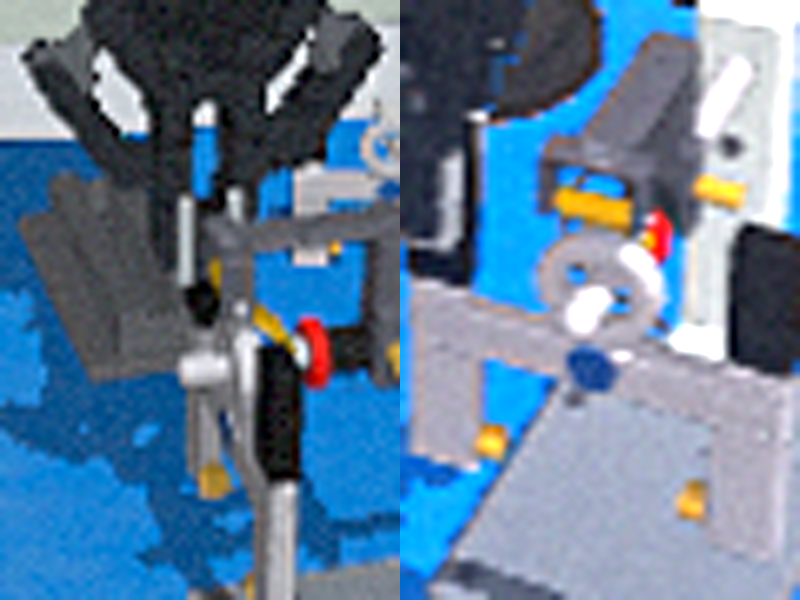

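The peg tip is now through the eye and well centred: side (205,368), and scene (588,310) inside the hole at (600,290). The flap at side (270,325) and the red buffer are just ahead, so I'll advance in small steps.

>>> servo_tool(commands=[[[0,3,0,0,0,0,0],[0,6,0,0,0,0,0],[0,9,0,0,0,0,0],[0,12,0,0,0,0,0],[0,12,0,0,0,0,0]]])

```text
time: 12.62
eef_pos: [0.5359, -0.1096, 0.1213]
eef_rot: [[-0.09, 0.996, 0.0], [0.996, 0.09, 0.0], [-0.0, 0.0, -1.0]]
ft_force: [0.0, 1.1, -2.2]
gripper_width: 0.0103
gripper_force: 98.1
```

>>> servo_tool(commands=[[[0,1,0,0,0,0,0],[0,2,0,0,0,0,0],[0,3,0,0,0,0,0],[0,4,0,0,0,0,0],[0,4,0,0,0,0,0]]])

```text
time: 13.25
eef_pos: [0.5397, -0.1093, 0.1213]
eef_rot: [[-0.09, 0.996, 0.0], [0.996, 0.09, -0.0], [-0.0, 0.0, -1.0]]
ft_force: [-0.4, -0.4, -2.2]
gripper_width: 0.0105
gripper_force: 98.1
```

>>> servo_tool(commands=[[[0,1,0,0,0,0,0],[0,2,0,0,0,0,0],[0,3,0,0,0,0,0],[0,4,0,0,0,0,0],[0,4,0,0,0,0,0]]])

```text
time: 13.88
eef_pos: [0.5435, -0.109, 0.1213]
eef_rot: [[-0.09, 0.996, -0.0], [0.996, 0.09, -0.0], [-0.0, -0.0, -1.0]]
ft_force: [-1.0, 0.0, -1.5]
gripper_width: 0.0099
gripper_force: 98.2
```

```bash
python3 chk.py
```

```text
pos [ 0.5435 -0.109   0.1213] yaw 5.156778166769137 ft [-1.0317  0.0411 -1.543 ] [0.1121 0.239  0.044 ] eye in peg [36.9835 -0.2118  0.5121] t 13.875
```

>>> servo_tool(commands=[[[0,1,0,0,0,0,0],[0,2,0,0,0,0,0],[0,3,0,0,0,0,0],[0,3,0,0,0,0,0]]])

```text
time: 14.38
eef_pos: [0.5462, -0.1086, 0.1213]
eef_rot: [[-0.09, 0.996, -0.001], [0.996, 0.09, 0.0], [0.0, -0.001, -1.0]]
ft_force: [-3.0, -0.0, -1.8]
gripper_width: 0.0102
gripper_force: 98.3
```

>>> servo_tool(commands=[[[0,1,0,0,0,0,0],[0,2,0,0,0,0,0],[0,3,0,0,0,0,0],[0,3,0,0,0,0,0]]])

```text
time: 14.88
eef_pos: [0.5491, -0.1083, 0.1212]
eef_rot: [[-0.09, 0.996, -0.001], [0.996, 0.09, 0.0], [0.0, -0.001, -1.0]]
ft_force: [-5.4, -0.1, -0.2]
gripper_width: 0.0104
gripper_force: 98.5
```

>>> servo_tool(commands=[[[0,1,0,0,0,0,0],[0,2,0,0,0,0,0],[0,2,0,0,0,0,0],[0,2,0,0,0,0,0]]])

```text
time: 15.38
eef_pos: [0.5506, -0.1082, 0.1212]
eef_rot: [[-0.09, 0.996, -0.002], [0.996, 0.09, 0.0], [0.0, -0.002, -1.0]]
ft_force: [-6.3, 0.3, 0.4]
gripper_width: 0.0102
gripper_force: 98.5
```

Run:
```python
from chk import *
d=grab("side")["img"].astype(int)
for n,m in(("red",(d[:,:,0]>d[:,:,1]*2.2)&(d[:,:,0]>90)),("yel",(d[:,:,0]>d[:,:,2]*2)&(d[:,:,1]>d[:,:,2]*1.5)&(d[:,:,0]>90))):
    v,u=np.where(m[190:222,235:280]); print(n,len(u),u.mean()+235,v.mean()+190,u.min()+235,u.max()+235,v.min()+190,v.max()+190)
```

```text
pos [ 0.5506 -0.1082  0.1212] yaw 5.136499496040849 ft [-6.2912  0.3337  0.4186] [ 0.1471  1.3065 -0.306 ] eye in peg [44.2165 -0.0583  0.3962] t 15.375
red 4 260.5 208.5 260 261 208 209
yel 68 256.9264705882353 205.16176470588235 242 276 196 216
```

>>> servo_tool(commands=[[[0,1,-0.5,0,0,0,0],[0,2,-1,0,0,0,0],[0,2,-1,0,0,0,0]]])

```text
time: 15.8
eef_pos: [0.5518, -0.108, 0.1213]
eef_rot: [[-0.089, 0.996, -0.004], [0.996, 0.089, 0.0], [0.001, -0.004, -1.0]]
ft_force: [-6.6, -0.8, -2.4]
gripper_width: 0.0102
gripper_force: 98.4
```

```bash
cat > look.py <<'E'
from chk import *
import sys
e=grab("scene")["img"].astype(int)
y=(e[:,:,0]>e[:,:,2]*1.8)&(e[:,:,1]>e[:,:,2]*1.4)&(e[:,:,0]>80)
r=(e[:,:,0]>e[:,:,1]*2)&(e[:,:,0]>90)
for v in range(190,206): print(v,"".join('Y' if y[v,x] else 'R' if r[v,x] else '.' if e[v,x,2]>e[v,x,0]+50 else ('W' if e[v,x].min()>110 else 'x') for x in range(265,300)))
E
python3 look.py
python3 - <<'E'
import pickle,sys
sys.path.insert(0,'.')
import numpy as np
d,e,f=pickle.load(open("w8.pkl","rb"));e=e["img"].astype(int)
y=(e[:,:,0]>e[:,:,2]*1.8)&(e[:,:,1]>e[:,:,2]*1.4)&(e[:,:,0]>80)
print("before, yellow rows",[(v,np.where(y[v,265:300])[0]+265) for v in range(190,206) if y[v,265:300].any()])
E
```

```text
pos [ 0.5518 -0.108   0.1213] yaw 5.122738069842879 ft [-6.645  -0.7944 -2.356 ] [ 0.1322  1.5065 -0.2794] eye in peg [45.4058 -0.0243  0.4811] t 15.8
190 WWxx....xxxxxxxWxxxxxxxxxxxxWWWWWWW
191 WWxx....x....xxxxxxxxxxxxxxxWWWWWWW
192 WWxx....x...xxYYYxxxxxxxxxxYYYWWWWW
193 Wxxx....xxxYYYYYYYYxxYYYxxxYYYYYYWW
194 Wxxx...xxYYYYYYYYYYxxYYWWxxYYYYYYWW
195 xxxx....xYYYYYYYYYYxxxWWWWxxWxYYYWW
196 xxxx......YYYYYYYYYxxxWWWWxxWWWWWWW
197 xxxx......xxxxYYYYYxxWWWWWWxWWWWWWW
198 xxx.........WWWxRxYxxxWWWWWWWWWWWWW
199 Wxx.........WWWxxWWxWxxWWWWWWWWWWWW
200 WWWx........WWWWWWWWWRRxWWWWWWWWWWW
201 WWWxWxW...x..WWWWWWWWRRxWWWWWWWWWWW
202 WxWWWWWWWW.xWWWWWWWWxxxWWWWWWWWWWWW
203 WWWWWWWWWWxWxWWWWWWWxxWWWWWWWWWWWWW
204 WWWWWWWWWWWWxxWWWWWWWWWWWWWWWWWWWWW
205 WWWWWWWWWWWWxxWWWWWWWWWWWWWWWWWWWWx
before, yellow rows [(192, array([292, 293, 294])), (193, array([275, 276, 292, 293, 294, 295, 296, 297])), (194, array([274, 275, 276, 277, 278, 279, 292, 293, 294, 295, 296, 297])), (195, array([274, 275, 276, 277, 278, 279, 280, 281, 282, 283, 295, 296, 297])), (196, array([275, 276, 277, 278, 279, 280, 281, 282, 283])), (197, array([278, 279, 280, 281, 282, 283])), (198, array([281, 282, 283])), (199, array([286])), (200, array([285, 286]))]
```

>>> servo_tool(commands=[[[0,1,0,0,0,0,0],[0,2,0,0,0,0,0],[0,2,0,0,0,0,0],[0,2,0,0,0,0,0]]])

```text
time: 16.35
eef_pos: [0.5532, -0.1078, 0.1213]
eef_rot: [[-0.089, 0.996, -0.005], [0.996, 0.089, 0.0], [0.001, -0.005, -1.0]]
ft_force: [-7.8, -0.1, -0.5]
gripper_width: 0.0103
gripper_force: 98.4
```

>>> servo_tool(commands=[[[0,1,0,0,0,0,0],[0,1,0,0,0,0,0],[0,1,0,0,0,0,0]]])

```text
time: 16.73
eef_pos: [0.554, -0.1078, 0.1213]
eef_rot: [[-0.089, 0.996, -0.006], [0.996, 0.089, 0.0], [0.001, -0.006, -1.0]]
ft_force: [-7.7, 0.2, -0.7]
gripper_width: 0.0102
gripper_force: 98.5
```

```bash
python3 look.py
```

```text
pos [ 0.554  -0.1078  0.1213] yaw 5.102044668762585 ft [-7.6574  0.2201 -0.6504] [ 0.0811  1.7875 -0.3511] eye in peg [47.7199  0.0137  0.4576] t 16.725
190 xWWx....xxxxxxxWxxxxxxxxxxxxWWWWWWW
191 xWWx....x....xxxxxxxxxxxxxxxWWWWWWW
192 WWxx....x...xxYYYxxxxxxxxxxYYYWWWWW
193 Wxxx....xxxYYYYYYYYxxYYWxxxYYYYYYWW
194 xxxx...xxYYYYYYYYYYxxYYWWWxYYYYYYWW
195 xxxx....xYYYYYYYYYYxxxWWWWxxWxYYYWW
196 xxxx......YYYYYYYYYxxxWWWWWxWWWWWWW
197 xxxx......xxxxYYYYYxWWWWWWWWWWWWWWW
198 xxxx........WWWxxxYxxxxWWWWWWWWWWWW
199 WWWx........xWWxxWWxWxRxWWWWWWWWWWW
200 WWWWxx.......WWWWWWWWRRxWWWWWWWWWWW
201 xWWWWWxWWxx..WWWWWWWWRRxWWWWWWWWWWW
202 WWWWWWWWWWWxxxWWWWWWxxxWWWWWWWWWWWW
203 WWWWWWWWWWWWxWWWWWWWWWWWWWWWWWWWWWW
204 WWWWWWWWWWWWWxWWWWWxWWWWWWWWWWWWWWW
205 WWWWWWWWWWWxxxWWWWWWWWWWxxWWWWWWWWW
```

>>> servo_tool(commands=[[[0,1,0,0,0,0,0],[0,2,0,0,0,0,0],[0,2,0,0,0,0,0],[0,2,0,0,0,0,0]]])

```text
time: 17.27
eef_pos: [0.5554, -0.1076, 0.1213]
eef_rot: [[-0.089, 0.996, -0.007], [0.996, 0.089, 0.0], [0.001, -0.007, -1.0]]
ft_force: [-9.0, -0.2, -0.2]
gripper_width: 0.0101
gripper_force: 98.6
```

```bash
python3 look.py
```

```text
pos [ 0.5554 -0.1076  0.1213] yaw 5.088350698348591 ft [-9.0328 -0.1777 -0.1567] [ 0.0887  2.1024 -0.3859] eye in peg [49.1499  0.0491  0.4299] t 17.275
190 xWWxx...xxxxxxxWxxxxxxxxxxxxWWWWWWW
191 xWWxx...x....xxxxxxxxxxxxxxxWWWWWWW
192 xWWxx...x...x..WxxxxxxWWxxxYYYWWWWW
193 WWxxx...xxxxx.WWWWWxxxWWWxxYYYYYYWW
194 xxxxx..xxYYYYYYYxWWxxxWWWWxYYYYYYWW
195 xxxx....xYYYYYYYYYYxxxWWWWWxWxYYYWW
196 xxxx......YYYYYYYYYxxxWWWWWWWWWWWWW
197 xxxx......xxxYYYYYYxxWWWWWWWWWWWWWW
198 Wxxx........WYYYYYYxxxxWWWWWWWWWWWW
199 WWWW.........xYYYYYxWYRxWWWWWWWWWWW
200 WWWWxxx......WWxxxYYYYRxWWWWWWWWWWW
201 WxWWWxWWWW....WxWWWWWxRxWWWWWWWWWWW
202 WWWWWWWWWWxWWWxWWWWWxxxWWWWWWWWWWWW
203 WWWWWWWWWWWWxxxWWWWWWWWWWWWWWWWWWWW
204 WWWWWWWWWWWWWxWWWWWxWWWWWWWWWWWWWWW
205 WWWWWWWWWWWWxxWWWWxWWWWWxWWWWWWWWWW
```

The flap has dropped: yellow now fills rows 194–200 in front of the ring. I'll ease back until the gauge rests against the flap, then lower it onto the peg.

>>> servo_tool(commands=[[[0,-1.5,0,0,0,0,0],[0,-3,0,0,0,0,0],[0,-4.5,0,0,0,0,0],[0,-6,0,0,0,0,0],[0,-6,0,0,0,0,0]]])

```text
time: 17.95
eef_pos: [0.5509, -0.1081, 0.1213]
eef_rot: [[-0.089, 0.996, -0.004], [0.996, 0.089, 0.0], [0.001, -0.004, -1.0]]
ft_force: [-6.0, 0.3, -2.0]
gripper_width: 0.0106
gripper_force: 98.3
```

>>> servo_tool(commands=[[[0,-1,0.5,0,0,0,0],[0,-2,1,0,0,0,0],[0,-2,2,0,0,0,0],[0,-2,2,0,0,0,0]]])

```text
time: 18.45
eef_pos: [0.5499, -0.1085, 0.1202]
eef_rot: [[-0.09, 0.996, -0.001], [0.996, 0.09, -0.0], [-0.0, -0.001, -1.0]]
ft_force: [-5.8, -0.9, -0.4]
gripper_width: 0.0108
gripper_force: 98.6
```

```bash
python3 look.py
```

```text
pos [ 0.5499 -0.1085  0.1202] yaw 5.137367488845271 ft [-5.8465 -0.8563 -0.3832] [ 0.0514  1.2358 -0.2052] eye in peg [43.4363 -0.2756 -0.552 ] t 18.45
190 WWxx....xxxxxxxWxxxxxxxxxxxxWWWWWWW
191 WWxx....x....xxxxxxxxxxxxxxxWWWWWWW
192 WWxx....x...x....xxxxxxxxxxYYYWWWWW
193 WWxx....xxxY...WWWWxxxxxxxxYYYYYYWW
194 Wxxx...xxYYYYYYYWWWxxWWWxxxYYYYYYWW
195 Wxxx....xYYYYYYYYYYxxWWWWxxxWxYYYWW
196 xxxx......YYYYYYYYYxxWWWWWxxWWWWWWW
197 xxxx......xxxYYYYYYxxWWWWWxxWWWWWWW
198 xxx.......x.WYYYYYYxxxWWWWWWWWWWWWW
199 xxx.......x.WxYYYYYxWYWWWWWWWWWWWWW
200 WxW.......x.WWWxxxYYYYxWWWWWWWWWWWW
201 WWWx......xxWWWxWWWWWRRWWWWWWWWWWWW
202 WWWxxWWx.....WxxWWWWRx..WWWWWWWWWWW
203 WWWWWWWWxWW.xxxWWWWWx.xWWWWWWWWWWWx
204 WWWWWWWWWxWWxxWWWWWxxxWWWWWWWWWWWWx
205 WWWWWWWWWWWWxxWWWWWWWWWWWWWWWWWWWWx
```

>>> servo_tool(commands=[[[0,-1,0,0,0,0,0],[0,-2,0,0,0,0,0],[0,-3,0,0,0,0,0],[0,-3,0,0,0,0,0]]])

```text
time: 19.0
eef_pos: [0.5477, -0.1087, 0.1202]
eef_rot: [[-0.09, 0.996, 0.0], [0.996, 0.09, -0.0], [-0.0, 0.0, -1.0]]
ft_force: [-3.3, -0.6, -1.6]
gripper_width: 0.0102
gripper_force: 98.4
```

>>> servo_tool(commands=[[[0,-1,0,0,0,0,0],[0,-1.5,0,0,0,0,0],[0,-1.5,0,0,0,0,0]]])

```text
time: 19.38
eef_pos: [0.5465, -0.1088, 0.1203]
eef_rot: [[-0.09, 0.996, 0.001], [0.996, 0.09, -0.0], [-0.0, 0.001, -1.0]]
ft_force: [-2.1, -0.8, -1.7]
gripper_width: 0.0103
gripper_force: 98.2
```

>>> servo_tool(commands=[[[0,-0.5,1,0,0,0,0],[0,-1,2,0,0,0,0],[0,-1,3,0,0,0,0],[0,-1,3,0,0,0,0]]])

```text
time: 19.88
eef_pos: [0.5462, -0.109, 0.118]
eef_rot: [[-0.09, 0.996, 0.003], [0.996, 0.09, -0.001], [-0.001, 0.003, -1.0]]
ft_force: [0.1, -0.4, 1.8]
gripper_width: 0.0102
gripper_force: 98.8
```

>>> servo_tool(commands=[[[0,0.5,-0.8,0,0,0,0],[0,0.5,-0.8,0,0,0,0],[0,0.5,-0.8,0,0,0,0]]], grip_force=20)

```text
time: 20.25
eef_pos: [0.5461, -0.109, 0.1182]
eef_rot: [[-0.09, 0.996, 0.001], [0.996, 0.09, -0.0], [-0.0, 0.001, -1.0]]
ft_force: [1.4, -0.5, -0.4]
gripper_width: 0.0102
gripper_force: 98.5
```

>>> servo_tool(commands=[[[0,0,0,0,0,0,0.14],[0,0,0,0,0,0,0.2],[0,0,0,0,0,0,0.3],[0,0,0,0,0,0,0.4],[0,0,0,0,0,0,0.5]]])

```text
time: 20.88
eef_pos: [0.5455, -0.1087, 0.1181]
eef_rot: [[-0.09, 0.996, -0.0], [0.996, 0.09, 0.0], [0.0, -0.0, -1.0]]
ft_force: [1.0, 0.8, -0.3]
gripper_width: 0.0427
gripper_force: 0.0
```

```bash
python3 look.py
python3 - <<'E'
from h import *
import pickle
f=grab("wrist");pickle.dump(f,open("w9.pkl","wb"))
i=f["img"];s=status.get_state();print(s["gripper_width"])
for v in range(228,310,6): print(v,"".join('.' if int(i[v,x,2])>int(i[v,x,0])+50 else '#' if i[v,x].max()<50 else 'd' if i[v,x].max()<90 else 'W' for x in range(215,300)))
E
```

```text
pos [ 0.5455 -0.1087  0.1181] yaw 5.151320130568069 ft [ 1.003   0.83   -0.3073] [ 0.0111  0.0021 -0.0497] eye in peg [39.0433 -0.1613 -2.6715] t 20.875
190 xxx.....xxxxxxxxxxxxxxxxxxxxWWWWWWW
191 xxx.....x....xxxxxxxxxxxxxxxWWWWWWW
192 xxx.....x...x.....xxxxxxxxxYYYWWWWW
193 xxx.....xxxY......xxxxxxxxxYYYYYYWW
194 xxx....xxYYYYYYxxWWxxxxxxxxYYYYYYWW
195 xxx.....xYYYYYYYYYYxxxWxxxxxWxYYYWW
196 xxx.......YYYYYYYYYxxWWWxxxxWWWWWWW
197 xxx.......xxYYYYYYYxxWWWWxxxWWWWWWW
198 xxx.......x.WYYYYYYxxWWWWxxWWWWWWWW
199 xxx.......x.WxYYYYYxWYWWWWWWWWWWWWW
200 xxx.......xWWWxxxxYYYYWWWWWWWWWWWWW
201 xx........xWWWxxWWWWWRWWWWWWWWWWWWx
202 WWx........WWWxxWWWWRRxWWWWWWWWWWWx
203 WWxWW.......WxxWWWW.R..WWWWWWWWWWWx
204 WWxxWWxxx...xxWWWWW...xWWWWWWWWWWWx
205 WWWWWWWWWWWWxxWWWWxxxxWWWWWWWWWWWWx
0.04247644195582164
228 ...............WWWWWWWWWWWWWWWW####################WWWWWWWWWWWWWWWWWWWWWWWWWWWWWWWWWW
234 ................WWWWWWWWWWWWWWW####################dWWWWWWWWWWWWWWWWWWWWWWWWWWWWWWWWW
240 #...............WWWWWWWWWWWWWW######################WWWWWWWWWWWWWWWWWWWWWWWWWWWWWWd##
246 #............
[... 272 characters left out ...]
...WWWWWWWWWWd######d##d#####d#####d###WWWWWWWWWWWWWWWWWWWWWWWWWWW####
270 ##................WWWWWWWWWWW##ddddddddddddddddddddd##WWWWWWWWWWWWWWWWWWWWW......d###
276 #............................d#ddddddddddddddddddddd##.............................##
282 ..............................##dddddddddddddddddddd##..............................#
288 ..............................##dddddddddddddddddddd##...............................
294 ..............................d#ddddddddddddddddddd###...........................dddd
300 ...................................WWWWWWWWWWWWWWWWWWWWWWWWW....................ddddd
306 ..................................WWWWWWWWWWWWWWWWWWWWWWWWWWW#####################ddd
```

>>> servo_tool(commands=[[[0,0,-8,0,0,0,0.5],[0,0,-20,0,0,0,0.5],[0,0,-40,0,0,0,0.5],[0,0,-65,0,0,0,0.5],[0,0,-90,0,0,0,0.5]]])

```text
time: 21.6
eef_pos: [0.5458, -0.1088, 0.2101]
eef_rot: [[-0.09, 0.996, 0.001], [0.996, 0.09, -0.0], [-0.001, 0.001, -1.0]]
ft_force: [0.0, 0.1, 0.6]
gripper_width: 0.0427
gripper_force: 0.0
```

>>> servo_tool(commands=[[[0,0,-10,0,0,0,0.5],[0,0,-10,0,0,0,0.5],[0,0,-10,0,0,0,0.5],[0,0,-10,0,0,0,0.5],[0,0,-10,0,0,0,0.5]]])

```text
time: 22.22
eef_pos: [0.5452, -0.1086, 0.2172]
eef_rot: [[-0.09, 0.996, -0.002], [0.996, 0.09, 0.0], [0.001, -0.001, -1.0]]
ft_force: [0.3, -0.1, 0.2]
gripper_width: 0.0425
gripper_force: 0.0
```

>>> servo_tool(commands=[[[0,0,0,0,0,0,0.5],[0,0,0,0,0,0,0.5],[0,0,0,0,0,0,0.5],[0,0,0,0,0,0,0.5],[0,0,0,0,0,0,0.5]]])

```text
time: 22.85
eef_pos: [0.5456, -0.1088, 0.2182]
eef_rot: [[-0.09, 0.996, 0.0], [0.996, 0.09, -0.0], [-0.0, 0.0, -1.0]]
ft_force: [-0.4, -0.6, 0.6]
gripper_width: 0.0426
gripper_force: 0.0
```

```bash
python3 look.py
python3 - <<'E'
from h import *
import time
a=grab("side")["img"].astype(int); b=grab("side")["img"].astype(int)
print("motion",np.abs(a-b)[160:250,210:300].mean(), np.abs(a-b)[20:60,300:500].mean())
for v in range(192,250,2): print(v,"".join('Y' if b[v,x,0]>b[v,x,2]*1.8 and b[v,x,1]>b[v,x,2]*1.4 and b[v,x,0]>80 else 'R' if b[v,x,0]>2*b[v,x,1] and b[v,x,0]>80 else '.' if b[v,x,2]>b[v,x,0]+40 else '#' if b[v,x].max()<50 else 'W' for x in range(230,300)))
E
```

```text
pos [ 0.5456 -0.1088  0.2182] yaw 5.1557709125932325 ft [-0.3817 -0.5597  0.5637] [-0.0193  0.0302  0.0207] eye in peg [39.1354 -0.2104 97.3573] t 22.85
190 xxx.....xxxxxxxxxxxxxxxxxxxxWWWWWWW
191 xxx.....x....xxxxxxxxxxxxxxxWWWWWWW
192 xxx.....x...x.....xxxxxxxxxYYYWWWWW
193 xxx.....xxxY......xxxxxxxxxYYYYYYWW
194 xxx....xxYYYYYYxWWWxxxxxxxxYYYYYYWW
195 xxx.....xYYYYYYYYYYxxxWxxxxxWxYYYWW
196 xxx.......YYYYYYYYYxxWWWxxxxWWWWWWW
197 xxx.......xxYYYYYYYxxWWWWxxxWWWWWWW
198 xxx.......x.WYYYYYYxxWWWWxxWWWWWWWW
199 xxx.......x.WxYYYYYxWYWWWWWWWWWWWWW
200 xxx.......xWWWxxxxYYYYWWWWWWWWWWWWW
201 xx........xWWWxxWWWWWRWWWWWWWWWWWWx
202 WWx........xWWxxWWWxRRxWWWWWWWWWWWx
203 WWxWW.......WxxWWWW.R..WWWWWWWWWWWx
204 WWWWWxxWx...WxWWWWW...xWWWWWWWWWWWx
205 WWWWWWWWWxWWxxWWWWxxxxWWWWWWWWWWWWx
motion 3.5893827160493825 2.9057916666666666
192 WWWWW........W...#####WWWWWWWWWWWWWWWWWWWW.....WWWWW..................
194 WWWWWWW...WWWWWWWWWWWWWWWWWWWWWWWWWWWWWWWW.....WWWWW..............####
196 WWWWWWWW..W#WWWWWWWWWWWWWWWWWWY....##WWWWW...YYWWWWW.............WWWWW
198 ##WWWWWWW.W#WWWWWW#####.WWWWWWW..
[... 1212 characters left out ...]
................WWWWWWWWW
232 .................WWYYYY...WWWW#WWWW.................WW.......WWWWWWWWW
234 ..................WWWW.....WWWWWWW..............WWWWWWWWWWWWWWWWWWWWWW
236 ............................WWWWWW...............WWWWWWWWWWWWWWWWWWWWW
238 ............................WWWWWW................WWWWWWWWWWWWWWWWWWWW
240 ............................WWWWWW.................WWWWWWWWWWWWWWWWWWW
242 ...........................WWWWWWW.............W..WWWWWWWWWWWWWWWWWWWW
244 ...........................WWWWWWW...WWWWWWWWWWWWWWWWWWWWWWWWWWWWWWWWW
246 .........................WYWWWWWWWWWWWWWWWWWWWWWWWWWWWWWWWWWWWWWWWWWWW
248 ............WWWWWWWWWWWWWWYWWWWWWWWWWWWWWWWWWWWWWWWWWWWWWWWWWWWWWWWWWW
```

The gauge is still and upright, the flap is shut in front of it, and the buffer is pressed. Handing in.

```bash
python3 -c "
from cell import ticket
print(ticket.hand_in())"
```

```text
the job is handed in; nothing more can be done
None
```

The gauge hangs upright and at rest on the peg between the shut flap and the pressed buffer, the gripper is clear of it, and the job is handed in at about 23 s; the peak push I read was about 9 N, and no verdict came back.

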